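# Reset the intake shutter of the printer's fume filter

### The arm

A 6-joint arm with a two-finger parallel gripper is mounted at the origin on the work surface. World frame = base frame: x ahead of the robot, y to its left, z up, the work surface at z = 0. Lengths are in m, angles in degrees, forces in N, time in s.
With the tool pointing down it reaches from about 0.375 to 0.75 m from the base axis. Payload 9 kg.
Tool frame: the origin (TCP) lies between the finger pads; the fingertips stand 14 mm ahead of it and the grasp point (between the pads) lies 5 mm behind it (ctrl.tip_extent is the distance from the TCP to the fingertips, in m); z points along the fingers, y is the line along which they close (so a half turn about z gives the same grasp; the last joint's range is limited). The gripper opens to 85 mm and grips with 20 to 120 N. Pads are 22 mm wide; open, the fingers measure 114 mm over their backs; the gripper's body (76 mm by 85 mm) begins 54 mm behind the grasp point. The pads swing forward as they close: fully open they stand 13 mm farther back than shut.
Start: joints at [-88.161, 5.964, 5.575, 89.605, 0, 77.527], TCP at [0.148, -0.581, 0.245] pointing down, gripper open.
Joint ranges: [-171.21, 171.21], [-48.23, 106.86], [-62.78, 66.21], [-105.2, 120.99], [-86.42, 89.51], [-180, 180]. Speed limits (degrees/s): [127.2, 127.2, 147.25, 180, 180, 180].

### API

Orientations are given as a 3x3 rotation matrix whose columns are the frame's x, y, z axes.
In Python, from rig import ctrl, jaws, solver, monitor, eyes, ticket gives the robot as it stands. Calls block until the motion is done:
- ctrl.goto(position, orientation): joint-space move of the TCP to a pose.
- ctrl.move_linear(position, velocity=0.15, orientation=None): straight line of the TCP; orientation=None keeps the orientation; velocity is the mean speed in m/s.
- ctrl.move_j(angles): joint-space move.
- jaws.set_gripper(opening): finger opening in m; the grip force is fixed at half the most; returns when the fingers have stopped.
- ctrl.sleep(seconds).
- solver.ik(position, orientation): joint angles nearest the present ones, or None.
- monitor.get_state(): the state.
- eyes.grab_frame(name): name is "scene" or "top" or "wrist"; returns a dict with "image" (420x560x3 uint8, blue, green, red), "depth" (420x560 float32, m along the optical axis (not along the pixel's ray), 0 where there is no reading), "camera_matrix" (3x3 intrinsics, pixels), "camera_from_world" (4x4, takes a point from world to camera coordinates). Camera axes: x right, y down, z forward; pixel columns grow to the right and rows downward; lengths in m; the calibration is good to about 2 mm. A picture is of the moment at which its call begins.
A pose or a line that the arm cannot do raises ctrl.MotionError and nothing moves.
- ticket.sign_off(): hands the job in; it is judged then, once.
The state is a dict: "time": time; "q": joint angles; "dq": joint speeds; "effort": joint torques, N m; "tcp_pos": TCP position; "orientation": TCP orientation; "wrist_force": force on the tool from outside, world axes, zero at the start; "wrist_torque": the same for the moment, N m; "width": finger opening in m; "gripper_force": force on a finger pad.
Only numpy, scipy, OpenCV 4.12 (cv2) and the standard library are available. Lean on these libraries where they do the work, as an engineer would, in place of code of your own. Each camera call takes 0.05 s, during which the arm holds its last target. There are 200 camera calls.

### The job

On the fume filter box, push the shutter lever clockwise (seen from above) all the way to its shut stop; then push it back the other way until its pointer stands at the one long mark of the scale, and leave it there with the hand clear. Only push the upright handle from its sides with the fingers, never pinch it, and leave the loose things around undisturbed.

Things in the scene. Friction and masses are not known exactly. Their poses are not given: they have to be found in the camera images.
- vent: Grey fume filter box, 100 mm high, fixed on the bench. Origin on the bench under the shutter's vertical axis, z up; the box reaches from -115 to +165 mm along its x and +-125 mm along its y. On top: a round rotary shutter, 190 mm across, its top 116 mm above the bench, and two low 8 mm stop pins, 107 mm from the axis, reaching 112 mm above the bench.
- shutter (a joint): Angle of the shutter disc with its lever, rad: 0 = fully shut, against its stop; grows counter-clockwise seen from above up to 1.4 = fully open, against the other stop. The lever's direction is the box's yaw - 0.698 + this angle. It turns stiffly (about 1.5 to 2 N at the handle) and stays where it is left.
- handle (a point): Middle of the upright black plastic handle on the lever, 98 mm from the shutter's axis, 135 mm above the bench. The handle is a plate standing along the lever's radius, 28 mm long radially: a web 6 mm thick, up to 160 mm above the bench, with a cheek on either side, 16 mm thick in all.
- face_ccw (a point): Middle of the outer face of the handle's cheek on the counter-clockwise side, 8 mm from the handle's middle plane: push here to turn the lever clockwise. The cheek is 22 mm long radially and spans 117 to 153 mm above the bench. Pressing on both cheeks at once counts as pinching.
- face_cw (a point): The same for the cheek on the clockwise side: push here to turn the lever counter-clockwise.
- pointer_tip (a point): Tip of the 4 mm wide black pointer that sticks out of the lever beyond the handle, 121 mm from the shutter's axis, over the scale.
- scale: White scale quadrant fixed on the box around the shutter, clamped at a different angle each time: 100 to 150 mm from the axis, 72 degrees wide, top 106 mm above the bench. Seven black radial marks 10 degrees apart, 4 mm wide: the middle one 27 mm long, the others 8 mm. Origin on the shutter's axis on top of the box, x along the long mark.
- long_mark (a point): Inner end of the long mark, 121 mm from the shutter's axis; the pointer's tip coincides with it in plan when the lever is set exactly.
- glue_stick: Bystander: white glue stick standing on the box, 30 mm across, 88 mm high. Origin under its centre.
- shell: Bystander: open white printed enclosure half on the bench, 130 x 90 x 35 mm. Origin under its centre.
- nozzle_jar: Bystander: glass jar with black cap on the bench, 52 mm across, 65 mm high. Origin under its centre.
- bearing: Bystander: brass flanged bushing standing on the bench, 40 mm across, 35 mm high. Origin under its centre.

How it is judged:
By the outcome, as a careful person would: the job done as asked, in the order asked, and still so for the second after the job is handed in, with the robot touching nothing.
It also fails if it takes over 50 s, if anything falls off the work surface, if the arm or the gripper's body presses on something with over 40 N, if the wrist force passes 120 N, or if a joint passes its speed limit or range.

## Working session

There is one attempt and no reset: what is moved stays moved. The work goes in short steps, each a Python script; the robot and the scene stay as the last script left them, time stands still between calls to the robot, and variables do not carry over. Pictures are saved under pics/ and viewed, at most 10 in all, crops included, and the job is handed in when it is done.

```bash
mkdir -p pics; cat > h.py <<'E'
import numpy as np, cv2, pickle
from rig import ctrl, jaws, solver, monitor, eyes, ticket
def snap(n,f):
    d=eyes.grab_frame(n); cv2.imwrite(f'pics/{f}.png',d['image']); pickle.dump(d,open(f'pics/{f}.pkl','wb')); return d
def at_z(d,u,v,z):
    K=np.array(d['camera_matrix']);T=np.array(d['camera_from_world']);R=T[:3,:3];t=T[:3,3]
    c=-R.T@t; r=R.T@np.linalg.solve(K,[u,v,1.]); return c+r*(z-c[2])/r[2]
def by_depth(d,u,v):
    K=np.array(d['camera_matrix']);T=np.array(d['camera_from_world']);R=T[:3,:3];t=T[:3,3]
    return R.T@(np.linalg.solve(K,[u,v,1.])*d['depth'][int(v),int(u)]-t)
def proj(d,p):
    T=np.array(d['camera_from_world']);q=np.array(d['camera_matrix'])@(T[:3,:3]@np.array(p)+T[:3,3]);return q[:2]/q[2]
E
python3 - <<'E'
from h import *
a=snap('top','top0');b=snap('scene','scene0')
cv2.imwrite('pics/both.png',cv2.resize(np.vstack([a['image'],b['image']]),(450,600)) if 0 else a['image'])
for d in(a,b):
    T=d['camera_from_world'];print(-T[:3,:3].T@T[:3,3],T[:3,:3].round(2).tolist(),d['camera_matrix'][0,0])
print(monitor.get_state())
E
```

```text
[0.47756615 0.03189203 1.4060037 ] [[0.0, -1.0, 0.01], [-1.0, -0.0, -0.07], [0.07, -0.01, -1.0]] 449.9324048096576
[ 1.24408558 -0.29318705  1.03433935] [[0.42, 0.91, 0.01], [0.71, -0.32, -0.63], [-0.57, 0.27, -0.77]] 498.64785053349846
{'time': 0.1, 'q': array([-8.81601544e+01,  5.99392574e+00,  5.53181239e+00,  8.96045729e+01,
       -8.10278525e-04,  7.75252877e+01]), 'dq': array([-7.59064476e-02, -9.79096646e-02,  5.91718287e-02, -8.95787420e-02,
       -1.71471076e-02,  2.30734937e-05]), 'effort': array([ 8.34219740e-03, -5.58212650e+01,  5.04715204e+01,  1.31618947e-02,
       -1.79519820e-04,  1.11803985e-05]), 'tcp_pos': array([ 0.14832872, -0.58108858,  0.24461592]), 'orientation': array([[ 9.68952946e-01,  2.47245193e-01, -5.15025612e-05],
       [ 2.47245084e-01, -9.68952277e-01,  1.16284068e-03],
       [ 2.37603244e-04, -1.13947165e-03, -9.99999323e-01]]), 'wrist_force': array([ 0.19970247,  0.1117401 , -0.23827894]), 'wrist_torque': array([ 0.03638786, -0.06538978,  0.04139067]), 'gripper_force': 0.0, 'width': 0.08537127236548084}
```

View pics/top0.png

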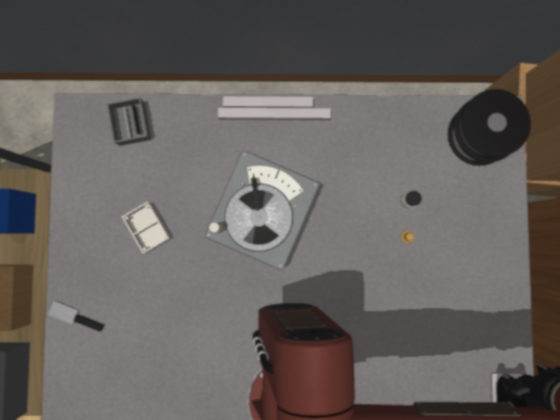

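View pics/scene0.png

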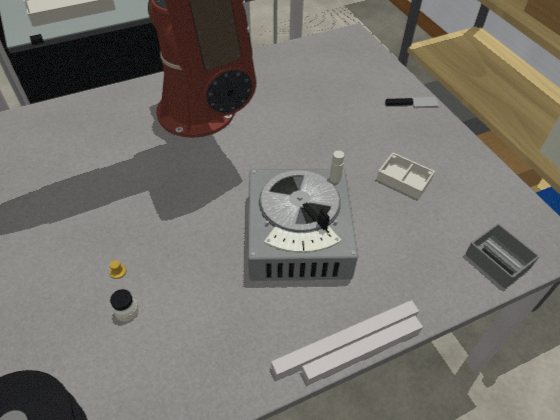

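Top view: the shutter is centred near (259,217), the handle near (255,183), the long mark near (279,173) and the glue stick near (215,228). Next I'll look at enlarged crops.

```bash
python3 - <<'E'
import cv2,numpy as np
a=cv2.imread('pics/top0.png')[145:275,200:330];b=cv2.imread('pics/scene0.png')[160:285,240:365]
cv2.imwrite('pics/ca.png',cv2.resize(a,(600,600),interpolation=cv2.INTER_CUBIC))
cv2.imwrite('pics/cb.png',cv2.resize(b,(600,600),interpolation=cv2.INTER_CUBIC))
E
```

```text
(no output)
```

View pics/ca.png

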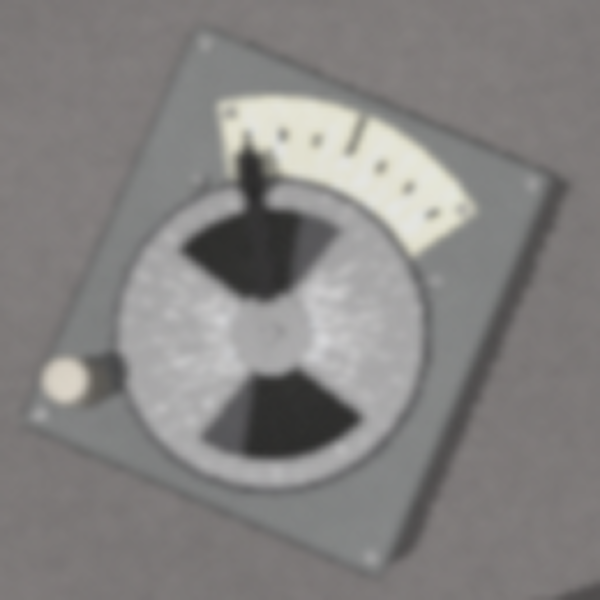

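View pics/cb.png

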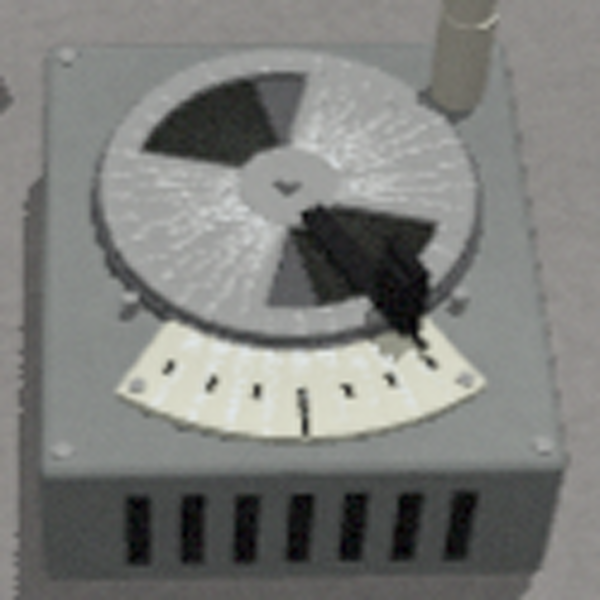

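The crop confirms the layout. The disc centre is at crop (274,334), with box corners at (200,25), (555,175), (385,572) and (25,425). The long mark runs (350,152)–(362,115), the pointer tip is at about (247,133), and the glue stick is at (65,380).

```bash
python3 - <<'E'
from h import *
d=pickle.load(open('pics/top0.pkl','rb'))
s=130/600
P=lambda u,v,z: at_z(d,200+(u+.5)*s-.5,145+(v+.5)*s-.5,z)
c=P(274,334,.116);print('c',c)
C=[P(*x,.1) for x in((25,425),(200,25),(555,175),(385,572))]
for i in range(4): e=C[(i+1)%4]-C[i];print(C[i],np.hypot(*e[:2]),np.degrees(np.arctan2(e[1],e[0])))
m=np.mean(C,0)
y=np.radians(-23.6);print('c from box',m[:2]-.025*np.array([np.cos(y),np.sin(y)]))
for n,u,v,z in(('mi',350,152,.106),('mo',362,115,.106),('tip',247,133,.118),('glue',65,380,.188)):
    p=P(u,v,z);e=p-c;print(n,p,np.hypot(*e[:2]),np.degrees(np.arctan2(e[1],e[0])))
print(c)
R=np.array([[0,1,0],[1,0,0],[0,0,-1.]])
for yaw in range(-180,180,30):
    a=np.radians(yaw);R=np.array([[np.cos(a),np.sin(a),0],[np.sin(a),-np.cos(a),0],[0,0,-1]])
    q=solver.ik([c[0],c[1],.40],R);print(yaw,None if q is None else np.round(q))
E
```

```text
c [0.54827162 0.09133021 0.116     ]
[0.49171304 0.24765502 0.1       ] 0.2758711446819319 -22.921396772070956
[0.74580141 0.14021205 0.1       ] 0.24489913197948435 -112.91083714919809
[ 0.65046262 -0.08536742  0.1       ] 0.27208070763227427 156.77461283584532
[0.40043114 0.02192737 0.1       ] 0.2434858467906833 67.98210797692656
c from box [0.54919298 0.09111548]
mi [0.66387235 0.04453844 0.106     ] 0.12471166045144423 -22.0366509903727
mo [0.6874448  0.03703313 0.106     ] 0.1493899221260173 -21.312765563629814
tip [0.67390902 0.10881571 0.118     ] 0.12684833562232375 7.923206016073903
glue [0.51709312 0.21012385 0.188     ] 0.12281704575308486 104.70612344102933
[0.54827162 0.09133021 0.116     ]
-180 [ -4.   4.  20. 106.   0.  -4.]
-150 [ -4.   4.  20. 106.   0. -34.]
-120 [ -4.   4.  20. 106.   0. -64.]
-90 [ -4.   4.  20. 106.   0. -94.]
-60 [  -4.    4.   20.  106.    0. -124.]
-30 [  -4.    4.   20.  106.    0. -154.]
0 [ -4.   4.  20. 106.   0. 176.]
30 [ -4.   4.  20. 106.   0. 146.]
60 [ -4.   4.  20. 106.   0. 116.]
90 [ -4.   4.  20. 106.   0.  86.]
120 [ -4.   4.  20. 106.   0.  56.]
150 [ -4.   4.  20. 106.   0.  26.]
```

```bash
cat >> h.py <<'E'
def Rt(th):   # tool x along the tangent (ccw) at lever angle th (deg), z down
    a=np.radians(th+90); return np.array([[np.cos(a),np.sin(a),0],[np.sin(a),-np.cos(a),0],[0,0,-1]])
E
python3 - <<'E'
from h import *
print(ctrl.tip_extent)
ctrl.goto([.548,.091,.42],Rt(8)); jaws.set_gripper(0); print(ctrl.tip_extent)
d=snap('wrist','w0');T=d['camera_from_world'];print(-T[:3,:3].T@T[:3,3],T[:3,:3].round(2).tolist(),d['camera_matrix'][0,0],monitor.get_state()['time'])
for th in(8,-22,-63): 
  t=np.radians(th);print(proj(d,[.548+.121*np.cos(t),.091+.121*np.sin(t),.106]))
E
```

```text
0.014
0.014
[0.53915625 0.15897591 0.54863144] [[0.99, 0.14, -0.0], [0.13, -0.95, 0.27], [0.04, -0.27, -0.96]] 300.7172561831792 3.7417
[361.20936001 175.38637354]
[347.73897333 214.65825649]
[304.27484328 247.36331577]
```

View pics/w0.png

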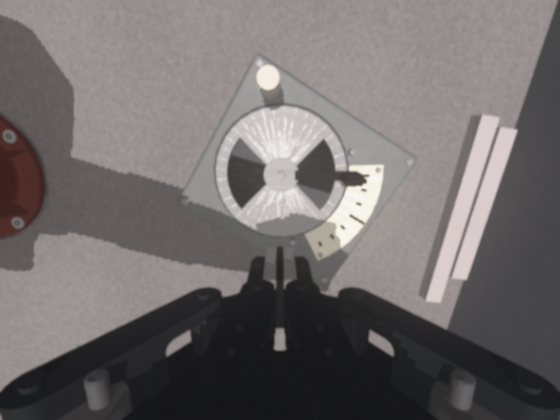

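The wrist view shows the disc centre near (281,174), the lever pointing to (368,178), the long mark near (357,219) and the glue stick at (268,77). I'll enlarge it to refine.

```bash
python3 - <<'E'
import cv2
a=cv2.imread('pics/w0.png')[150:270,270:390]
cv2.imwrite('pics/cw.png',cv2.resize(a,(600,600),interpolation=cv2.INTER_CUBIC))
E
```

```text
(no output)
```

View pics/cw.png

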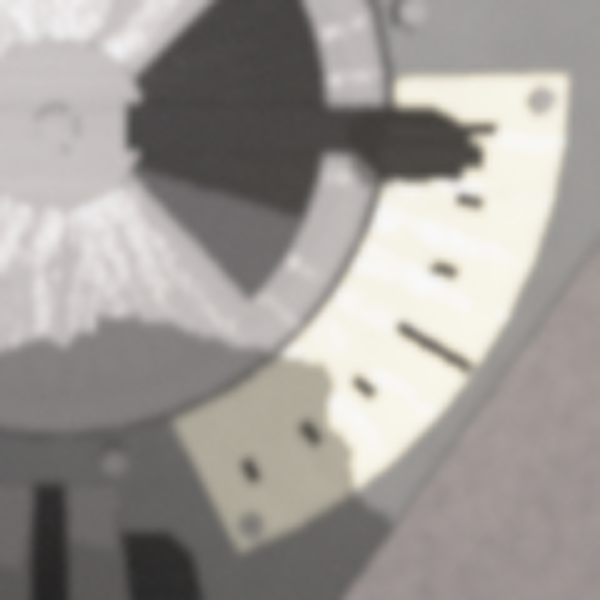

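```bash
python3 - <<'E'
from h import *
from scipy.optimize import least_squares
d=pickle.load(open('pics/w0.pkl','rb'));s=.2
P=lambda u,v,z: at_z(d,270+(u+.5)*s-.5,150+(v+.5)*s-.5,z)[:2]
c=P(57,128,.116);print('hub',c)
M=[(20,469,201),(10,444,270),(-10,363,386),(-20,310,433),(-30,250,470)]
li,lo=P(402,327,.106),P(470,368,.106)
def f(x):
    r=[]
    for a,u,v in M:
        t=x[2]+np.radians(a);r.append(P(u,v,.106)-x[:2]-x[3]*np.array([np.cos(t),np.sin(t)]))
    for p,R in((li,.121),(lo,.148)): r.append(p-x[:2]-R*np.array([np.cos(x[2]),np.sin(x[2])]))
    return np.concatenate(r)
o=least_squares(f,[.548,.091,-.38,.125]);print(o.x,np.degrees(o.x[2]),(o.fun*1e3).round(1))
for n,u,v,z in(('li',402,327,.106),('lo',470,368,.106),('tipA',495,128,.118),('handle',425,140,.16)):
    p=P(u,v,z);e=p-o.x[:2];print(n,p,np.hypot(*e),np.degrees(np.arctan2(e[1],e[0])))
E
```

```text
hub [0.55009056 0.09305927]
[ 0.55115087  0.09290094 -0.4001408   0.12466952] -22.926378887403818 [ 0.   0.5  0.   0.1 -0.2  0.1 -0.2 -0.3 -0.5 -0.6  1.1 -0.1 -0.3  0.4]
li [0.6637294  0.04562189] 0.12210337247814078 -22.78070407001813
lo [0.6871869  0.03560857] 0.14760832343832572 -22.838678806022912
tipA [0.6747989 0.1109756] 0.1249621023354707 8.316497632962584
handle [0.64422741 0.11004067] 0.09464148837429745 10.433934369911892
```

```bash
cat >> h.py <<'E'
C=np.array([.550,.0922]); Z=.143
def pos(th,off,z=Z,r=.098):
    t=np.radians(th); er=np.array([np.cos(t),np.sin(t)]); et=np.array([-er[1],er[0]])
    return np.r_[C+r*er+off*et,z]
def go(th,off,v=.08,z=Z,R=None): ctrl.move_linear(pos(th,off,z),velocity=v,orientation=Rt(th) if R is None else R)
def ft(th):
    t=np.radians(th); w=monitor.get_state()['wrist_force']; return w@np.array([-np.sin(t),np.cos(t),0]), w
E
python3 - <<'E'
from h import *
ctrl.goto(pos(8,.042,.25),Rt(8)); go(8,.042,.1); print(ft(8))
th=8
go(8,.021,.08);print(monitor.get_state()['tcp_pos'],pos(8,.021),ft(8)[0])
while th>-54:
    th-=6; go(th,.019,.06); print(th,ft(th)[0].round(2),monitor.get_state()['time'])
E
```

```text
(np.float64(0.5046496860183197), array([ 0.20686717,  0.53868245, -0.66835384]))
[0.64429941 0.12585362 0.14311384] [0.64412364 0.12663459 0.143     ] -0.3941842378921985
2 -0.35 6.5583
-4 -0.43 6.8833
-10 0.8 7.2083
-16 0.39 7.5333
-22 -0.05 7.8583
-28 0.02 8.1833
-34 -0.14 8.5083
-40 0.06 8.8333
-46 -0.04 9.1583
-52 0.3 9.4833
-58 0.36 9.8083
```

```bash
python3 - <<'E'
from h import *
d=snap('scene','s1');a=d['image'][130:285,240:395]
d=snap('top','t1');b=d['image'][135:290,190:345]
cv2.imwrite('pics/c1.png',cv2.resize(np.hstack([a,b]),(800,400),interpolation=cv2.INTER_CUBIC))
E
```

```text
(no output)
```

View pics/c1.png

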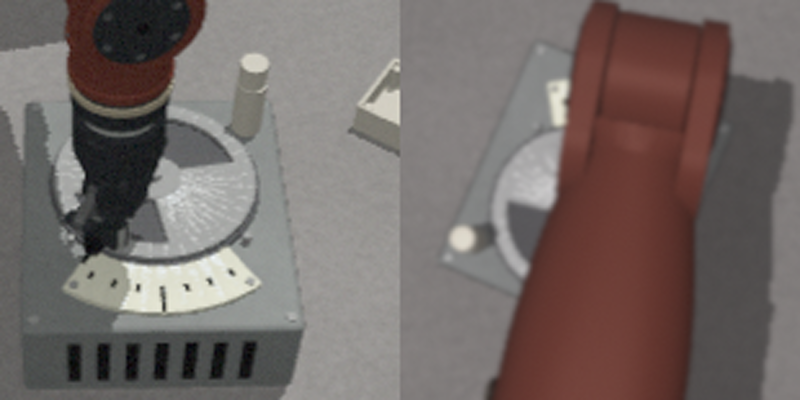

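The disc and lever have turned clockwise with the hand, and the handle is now at crop (95,240). The box and glue stick haven't moved. I'll continue gently onto the stop.

```bash
python3 - <<'E'
from h import *
th=-58
while th>-72:
    th-=.7; go(th,.019,.02); ctrl.sleep(.1); f,w=ft(th); s=monitor.get_state(); print(round(th,1),f.round(2),w.round(1),s['time'])
    if f>8: break
p=s['tcp_pos'];print(p,pos(th,.019))
E
```

```text
-58.7 0.95 [ 0.2  1.5 -0.3] 10.2583
-59.4 1.59 [ 1.3  0.9 -0.1] 10.6083
-60.1 0.5 [ 0.2  0.7 -0. ] 10.9583
-60.8 1.26 [ 1.7 -0.5 -0.6] 11.3083
-61.5 0.71 [ 0.6  0.3 -0.2] 11.6583
-62.2 0.73 [0.5 0.7 0.2] 12.0083
-62.9 1.46 [ 1.7 -0.1  1.6] 12.3583
-63.6 5.15 [ 4.8  1.9 -1.2] 12.7083
-64.3 11.94 [10.5  5.7 -4.2] 13.0583
[0.6110338  0.01299616 0.14310664] [0.60961905 0.01213397 0.143     ]
```

Stop reached firmly at 12 N, and at the predicted angle (-63°). Next I'll go round to the other side and push back to just short of the mark.

```bash
python3 - <<'E'
from h import *
th=-63
go(th,.040); go(th,.040,.15,.215); go(th,-.042,.15,.215); go(th,-.042,.1); print(ft(th)[0])
go(th,-.0205,.06)
for th in(-57,-51,-45,-39,-33,-29,-26): go(th,-.019,.06); print(th,ft(th)[0].round(2))
ctrl.sleep(.2)
go(th,-.045,.1); go(th,-.045,.15,.24); 
d=snap('wrist','w2');print(monitor.get_state()['time'])
u,v=proj(d,[*pos(-23,0)[:2],.106]);print(u,v)
u=int(np.clip(u,60,500));v=int(np.clip(v,60,360));print(u-60,v-60)
cv2.imwrite('pics/cw2.png',cv2.resize(d['image'][v-60:v+60,u-60:u+60],(600,600),interpolation=cv2.INTER_CUBIC))
E
```

```text
0.6142744344890765
-57 -0.42
-51 0.7
-45 0.06
-39 0.25
-33 -0.17
-29 -0.01
-26 0.07
19.8333
280.0262031538417 149.6706242503284
220 89
```

View pics/cw2.png

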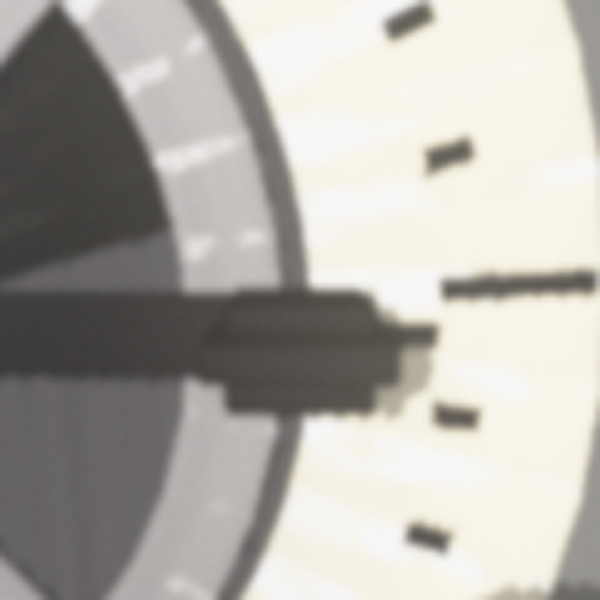

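The pointer tip is at crop (437,335), and the long mark runs (443,289)–(595,281), so about 4° remain.

```bash
python3 - <<'E'
from h import *
d=pickle.load(open('pics/w2.pkl','rb'));s=.2
T=d['camera_from_world'];print('cam',-T[:3,:3].T@T[:3,3])
def A(n,u,v,z):
    p=at_z(d,220+(u+.5)*s-.5,89+(v+.5)*s-.5,z)[:2];e=p-C;print(n,z,p.round(4),np.hypot(*e).round(4),np.degrees(np.arctan2(e[1],e[0])).round(2))
A('li',443,289,.106);A('lo',595,281,.106);A('m+1',450,154,.106);A('m-1',456,416,.106);A('m+2',409,21,.106);A('m-2',428,537,.106)
for z in(.108,.116,.12,.124):A('tip',437,335,z)
A('handle',300,342,.16);A('hl',290,352,.153)
E
```

```text
cam [0.64855331 0.0707031  0.36752008]
li 0.106 [0.663  0.0459] 0.1221 -22.3
lo 0.106 [0.6868 0.0358] 0.148 -22.42
m+1 0.106 [0.6732 0.0654] 0.126 -12.28
m-1 0.106 [0.656  0.0251] 0.1255 -32.31
m+2 0.106 [0.6757 0.0872] 0.1258 -2.29
m-2 0.106 [0.6426 0.0076] 0.1254 -42.39
tip 0.108 [0.6588 0.0395] 0.1209 -25.85
tip 0.116 [0.6585 0.0405] 0.1202 -25.5
tip 0.12 [0.6583 0.041 ] 0.1198 -25.32
tip 0.124 [0.6581 0.0414] 0.1195 -25.15
handle 0.16 [0.6395 0.0531] 0.0977 -23.6
hl 0.153 [0.6373 0.0519] 0.0962 -24.8
```

```bash
python3 - <<'E'
from h import *
R=Rt(-23)
go(-26,-.045,.15); go(-26,-.021,.06); go(-24,-.019,.03); go(-23,-.019,.02); ctrl.sleep(.2)
go(-23,-.045,.1); go(-23,-.045,.15,.24); go(-22.4,-.063,.1,.24)
d=snap('wrist','w3');print(monitor.get_state()['time'])
T=d['camera_from_world'];c=-T[:3,:3].T@T[:3,3]-np.r_[C,0];print('cam',c,np.degrees(np.arctan2(c[1],c[0])))
u,v=proj(d,[*pos(-22.4,0,r=.115)[:2],.106]);u=int(np.clip(u,40,520));v=int(np.clip(v,40,380));print(u-40,v-40)
cv2.imwrite('pics/cw3.png',cv2.resize(d['image'][v-40:v+40,u-40:u+40],(600,600),interpolation=cv2.INTER_CUBIC))
E
```

```text
23.5417
cam [ 0.09284992 -0.03240551  0.36772666] -19.23947536243349
260 93
```

View pics/cw3.png

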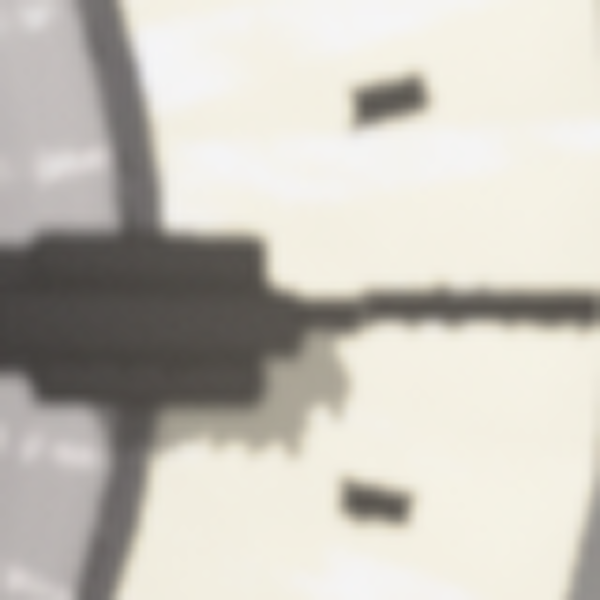

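The pointer (row ~313) lines up with the long mark (row ~307). That is about 0.5 mm or 0.2° at 9 px/mm, partly parallax. The hand is raised clear, so I'm handing in.

```bash
python3 - <<'E'
from h import *
print(monitor.get_state()['wrist_force'],ticket.sign_off())
E
```

```text
the job is handed in; nothing more can be done
[0.14792655 0.86109181 0.04500851] None
```

I pushed the shutter lever clockwise onto its shut stop (about 12 N), then back until its pointer stood within about 0.3° of the long mark; the hand is clear and the job was handed in at about 24 s.

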